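# Slide the tall battery box into its charging bay

## Task

Push the tall orange battery box across the bench into its charging bay, square and fully home against the charger at the back. Push it only by its wide black base, low down, so that it slides upright without rocking up: never touch the orange housing or its handle, and do not lift the box. Leave the other things on the bench where they are.

Things in the scene. Friction and masses are not known exactly. Their poses are not given: they have to be found in the camera images.
- battery_box: Top-heavy loose battery box, 0.7 to 1 kg. Its base is a black slab 100 mm (x) x 120 (y) x 28 high, upright sides, on a mat 1.6 mm thick; origin: centre of its underside, z up, +x the side with two brass contacts, to face the charger. Slides at 3 to 8 N on the base; tips if pushed high up. Starts 14 to 18 cm in front of home, up to 9 cm to either side of the bay's middle line, turned up to 0.2 rad against the bay.
- battery_housing: Orange housing, black trim, fixed on the base: 50 mm (x) x 74 (y), 28 to 150 mm above the mat; its faces stand 25 mm (x) and 23 mm (y) in from the base's edges; black handle above it up to 178 mm. Origin at the centre of the base's top, axes as the box. Not to be touched: a gripper pushing the base should lean back from it (about 0.25 rad or more).
- charging_bay: Charging bay, fixed. Origin on the mat where the base's centre lies when fully home; +x to the charger, z up, open to -x. Grey charger block = back stop: face at x = +50 mm, 150 wide, 62 high. Box belongs with its +x along the bay's +x.
- bay_mouth (a point): Middle of the bay's mouth on the mat, at x = -38 mm of the bay. Two aluminium guides 16 mm high run from the charger to x = -13 mm, inner faces at y = +-66 mm (6 mm play each side of the base), then flare out by 0.5 rad to the mouth, 160 mm clear between their ends. The rear edge of a parked base (x = -50 mm) stays just outside the guides.
- putty_tub: Cream tub with a dark blue lid, 67 mm across, 48 mm high, to the left (+y) of the bay; origin at the centre of its underside. To be left alone.
- red_pot: White sample pot with a red cap, 49 mm across, 52 mm high, to the right (-y) of the bay; origin at the centre of its underside. To be left alone.
- test_block: Steel block 40 x 50 x 25 mm with small holes, right of the bay; origin at the centre of its underside. To be left alone.
- ring_gauge: Steel ring 52 mm across, 16 mm high, on the right part of the bench; origin at the centre of its underside. To be left alone.
- tan_model: Tan dental arch model 57 x 66 x 21 mm near the front edge on the right; origin at the centre of its underside. To be left alone.
- grey_model: Grey dental arch model 57 x 66 x 21 mm on the left part of the bench; origin at the centre of its underside. To be left alone.
Mind the look-alikes: they are no part of the job. Of the things that look like the battery_box, take the one that is farthest to the robot's left at the start.

How it is judged:
At the end, for the whole second after the job is handed in: The battery box stands upright (within 0.04 rad) and at rest in the bay, its base within 6 mm of fully home against the charger, within 10 mm of the bay's middle line and square to it within 0.08 rad (x of battery_box in the frame of charging_bay between -0.006 and 0.006 m and y of battery_box in the frame of charging_bay between -0.01 and 0.01 m and angle between the x axis of battery_box and the x axis of charging_bay, either way round below 0.08 rad and angle between battery_box's own z axis and vertical below 0.04 rad and height (world z) of battery_box below 0.006 m and linear speed of battery_box below 0.01 m/s); the robot touches nothing.
It fails at once if the battery box rocks up more than 0.12 rad (angle between battery_box's own z axis and vertical above 0.12 rad).
It fails at once if the battery box is lifted more than 12 mm (height (world z) of battery_box above 0.0136 m).
It fails at once if the robot touches the housing or its handle with more than 1 N (contact force between any of the fingers, the arm and battery_housing above 1 N).
It fails at once if one of the other things is moved more than 20 mm (distance of any of putty_tub, red_pot, test_block, ring_gauge, tan_model, grey_model from where it was at the start of the episode above 0.02 m).
It also fails if it takes over 54 s, if anything falls off the work surface, if the arm or the gripper's body presses on something with over 40 N, if the wrist force passes 120 N, or if a joint passes its speed limit or range.

## Robot

A 6-joint arm with a two-finger parallel gripper is mounted at the origin on a cart in front of the work surface, level with it; the furniture and walls round the work are solid. World frame = base frame: x ahead of the robot, y to its left, z up, the work surface at z = 0. Lengths are in m, angles in rad, forces in N, time in s.
With the tool pointing down it reaches from about 0.275 to 0.85 m from the base axis. Payload 5.2 kg.
Tool frame: the origin (TCP) lies on the centre line of the jaws, within the pads' length; the fingertips stand ctrl.tcp_to_tips ahead of it and the grasp point (between the pads) lies 3 mm ahead of it (ctrl.tcp_to_tips is the distance from the TCP to the fingertips, in m); z points along the fingers, y is the line along which they close (so a half turn about z gives the same grasp; the last joint's range is limited). The gripper opens to 85 mm and grips with 20 to 120 N. Pads are 22 mm wide; open, the fingers measure 114 mm over their backs; the gripper's body (76 mm by 85 mm) begins 54 mm behind the grasp point. The pads swing forward as they close: fully open they stand 13 mm farther back than shut.
Start: joints at [-1.323, 0.259, 1.535, -0, 1.348, -0.203], TCP at [0.24, -0.495, 0.23] pointing down, gripper open.
Joint ranges: [-3.14, 3.14], [-0.91, 2.08], [0.19, 2.58], [-1.22, 4.36], [0.22, 2.71], [-3.12, 3.12]. Speed limits (rad/s): [2.57, 2.57, 3.14, 3.14, 3.14, 3.14].

## Interface

Orientations are given as a unit quaternion [w, x, y, z].
In Python, from bench import ctrl gives the robot as it stands. The module is installed in compiled form; this text tells all that it offers.
- The arm moves only by the tool apply_moves, never from a script. Its argument "deltas" is a list of rows, each a list of 7 numbers: the finger opening in cm, from 0 to 8.54, then the shift along the tool's x, y, z in cm, then the turn, a rotation vector about the tool's x, y, z in degrees. A call has 1 to 12 rows; each row shifts and turns the commanded pose from where the row before left it, along the tool's axes as they then stand; what a row does not reach is not made up. A row lasts 1/10 s, in which the tool goes at most 50 mm and 8.59 degrees, less where a joint would pass 70% of its speed; a pose out of reach is approached as far as the arm can. A call with a gripper value outside its range is refused whole. The fingers move at their own pace and stop on an object; the grip force is fixed at half the most. Time passes only in rows, so rows that do not move let the fingers close. It gives the time, the measured TCP pose, the force, the opening and the grip force at its end, in the units of the state.
- ctrl.read_state(): the state, without advancing time (a new reading comes with each control period).
- ctrl.grab_frame(name): name is "scene" or "top" or "wrist"; returns a dict with "frame" (384x512x3 uint8, blue, green, red), "z_map" (384x512 float32, m along the optical axis (not along the pixel's ray), 0 where there is no reading), "K" (3x3 intrinsics, pixels), "world_from_camera" (4x4, takes a point from camera to world coordinates). Camera axes: x right, y down, z forward; pixel columns grow to the right and rows downward; lengths in m; the calibration is good to about 2 mm. A picture is of the moment at which its call begins.
- ctrl.sign_off(): hands the job in; it is judged then, once.
The state is a dict: "time_s": time; "joint_positions": joint angles; "qd": joint speeds; "joint_torque": joint torques, N m; "ee_pos": TCP position; "ee_rot": TCP orientation; "wrist_force": force on the tool from outside, world axes, zero at the start; "wrist_torque": the same for the moment, N m; "width": finger opening in m; "grip_force": force on a finger pad.
Only numpy, scipy, OpenCV 4.12 (cv2) and the standard library are available. Lean on these libraries where they do the work, as an engineer would, in place of code of your own. Each camera call takes 0.05 s, during which the arm holds its last target. There are 200 camera calls.

## Working session

There is one attempt and no reset: what is moved stays moved. The work goes in short steps, Python scripts to look and compute and a tool call to move; the robot and the scene stay as the last step left them, time stands still between calls to the robot, and variables do not carry over. Pictures are saved under pics/ and viewed, at most 10 in all, crops included, and the job is handed in when it is done.

Besides the shell and the picture viewer there is one more tool, called after "Call:" by a JSON object that holds its "name" and its "arguments", one argument or row to a line. apply_moves: Moves the arm, as the interface text tells. Its arguments: {"type":"object","properties":{"deltas":{"type":"array"}},"required":["deltas"]}

```bash
mkdir -p pics; cat > h.py <<'E'
import numpy as np, cv2
from bench import ctrl
def grab(n):
    f=ctrl.grab_frame(n); K=f["K"]; z=f["z_map"]; v,u=np.mgrid[:384,:512]
    P=np.stack([(u-K[0,2])*z/K[0,0],(v-K[1,2])*z/K[1,1],z,np.ones_like(z)],-1)@f["world_from_camera"].T
    P=P[...,:3].copy(); P[z==0]=np.nan
    return f["frame"],P
E
python3 - <<'E'
from h import *
for n in("top","scene"):
    im,P=grab(n); cv2.imwrite(f"pics/{n}0.png",im); np.savez(f"{n}0.npz",im=im,P=P)
s=ctrl.read_state(); print(s["ee_pos"],s["ee_rot"],ctrl.tcp_to_tips,s["time_s"])
E
```

```text
[ 0.23954288 -0.49456721  0.22934678] [-8.32957044e-04  9.74700615e-01  2.23512902e-01 -2.95746199e-05] 0.022 0.1
```

View pics/top0.png

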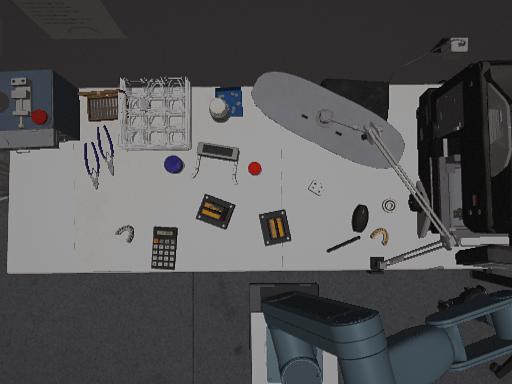

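View pics/scene0.png

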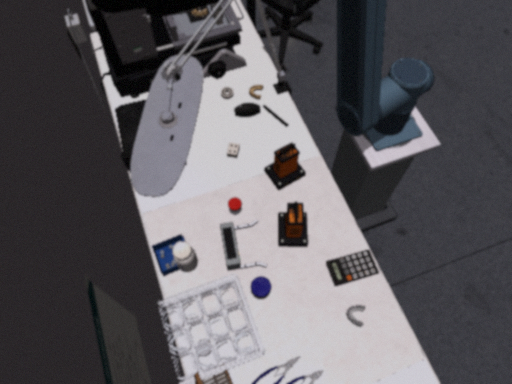

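Two battery-box look-alikes are in the top view, at (216,211) and (275,228). Robot-left is image-left, so the one at (216,211) is the target, in front of the charger at (218,151). I'll measure it and confirm with a crop.

```bash
python3 - <<'E'
from h import *
d=np.load("top0.npz"); im,P=d["im"],d["P"]
c=cv2.resize(im[130:260,150:310],None,fx=5,fy=4.6,interpolation=cv2.INTER_CUBIC); c=cv2.convertScaleAbs(c,alpha=1.6,beta=20); cv2.imwrite("pics/crop0.png",c)
for (u,v) in [(216,211),(275,228),(218,151),(173,164),(255,169),(316,187),(125,233),(150,250)]: print((u,v),P[v,u].round(3))
z=P[...,2]
def rect(m,name):
    pts=P[m][:,:2].astype(np.float32); r=cv2.minAreaRect(pts*1000); print(name,m.sum(),[np.round(x,1) for x in r], "med",np.median(P[m],0).round(4))
R=np.zeros(z.shape,bool)
def roi(a,b,c_,d_):
    m=R.copy(); m[c_:d_,a:b]=1; return m
rect(roi(190,242,188,236)&(z>.02)&(z<.045),"base1")
rect(roi(190,242,188,236)&(z>.135)&(z<.16),"hous1")
rect(roi(255,295,205,250)&(z>.02)&(z<.045),"base2")
rect(roi(190,245,138,165)&(z>.05)&(z<.075),"charger")
m=roi(188,245,155,190)&(z>.007)&(z<.025)
n,l,st,ce=cv2.connectedComponentsWithStats(m.astype(np.uint8))
for i in range(1,n):
    if st[i,4]>5: rect(l==i,"g%d"%i)
print(np.nanmedian(z[200:240,60:110]))
for n in("scene",):
    d=np.load("scene0.npz"); P=d["P"]; z=P[...,2]; x,y=P[...,0],P[...,1]
    rect((z>.05)&(z<.07)&(x>.55)&(x<.8)&(y>0)&(y<.35),"charger s")
    rect((z>.022)&(z<.036)&(x>.3)&(x<.6)&(y>.1)&(y<.35),"base s")
E
```

```text
(216, 211) [0.521 0.27  0.176]
(275, 228) [0.462 0.07  0.179]
(218, 151) [0.745 0.272 0.063]
(173, 164) [0.701 0.441 0.044]
(255, 169) [0.678 0.136 0.049]
(316, 187) [ 0.612 -0.092  0.018]
(125, 233) [0.447 0.629 0.001]
(150, 250) [ 0.381  0.536 -0.005]
base1 506 [array([523.8, 287.5]), array([120.6,  99.7]), np.float64(69.0)] med [0.5173 0.2756 0.0296]
hous1 275 [array([523.9, 287.4]), array([75.7, 51.8]), np.float64(68.8)] med [0.5251 0.2865 0.1514]
base2 523 [array([462.1,  65.8]), array([119.8, 100. ]), np.float64(10.8)] med [0.4631 0.0762 0.0295]
charger 512 [array([746.3, 275.2]), array([151.1,  48.6]), np.float64(81.4)] med [0.7452 0.2751 0.0639]
g1 80 [array([691.6, 358.5]), array([20.6, 97. ]), np.float64(69.1)] med [0.6902 0.3554 0.0157]
g2 6 [array([725.8, 312. ]), array([12.9,  7.1]), np.float64(80.8)] med [0.7276 0.3137 0.0114]
g17 69 [array([671.8, 213.6]), array([19.1, 91.1]), np.float64(84.5)] med [0.6687 0.2123 0.0166]
g40 6 [array([676.6, 236.8]), array([16.9,  8.3]), np.float64(61.8)] med [0.6762 0.233  0.01  ]
0.0005091119862812299
charger s 713 [array([681.3, 229.2]), array([236.7, 219.3]), np.float64(9.5)] med [0.7435 0.2638 0.0635]
base s 636 [array([501.4, 213.5]), array([281.1, 110.3]), np.float64(68.5)] med [0.5285 0.2866 0.0298]
```

View pics/crop0.png

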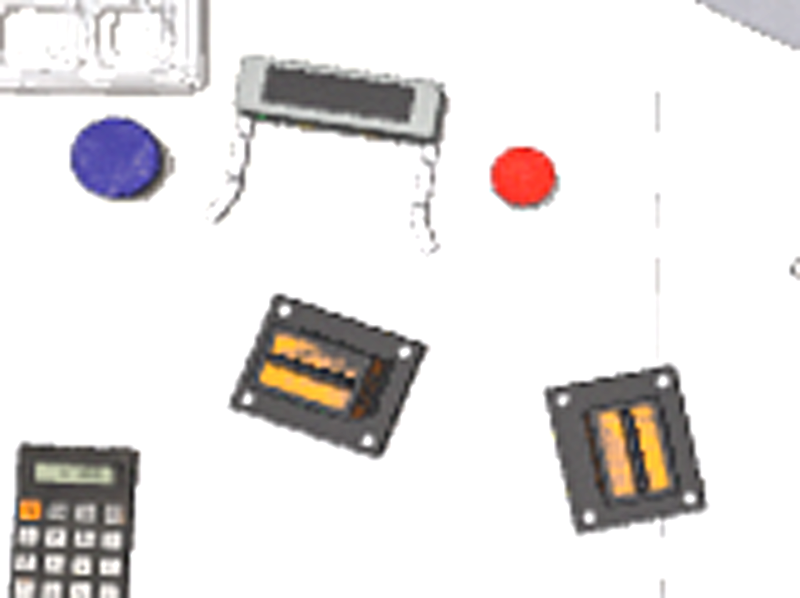

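The crop confirms it: the target is the left box at about (330,375) in the crop, rear face towards the robot. The charger is at (343,97), and the second box at (625,448) is the look-alike. I measured the box at (0.524, 0.2875) with yaw -21°. Bay home is about (0.673, 0.286) with yaw -8.6°. I'll push from behind with open fingers leaning back 0.5 rad.

```bash
cat >> h.py <<'E'
from scipy.spatial.transform import Rotation as R, Slerp
def pose(p,yaw,lean):
    return np.array(p,float), R.from_euler('z',yaw,degrees=True)*R.from_euler('x',180,degrees=True)*R.from_euler('y',lean,degrees=True)
def cur():
    s=ctrl.read_state(); q=np.array(s["ee_rot"]); return np.array(s["ee_pos"]),R.from_quat(q[[1,2,3,0]])
def rows(wps,width=8.54,start=None,dp=1,dr=0):
    """wps: list of (p,yaw,lean,nrows); prints rounded rows tracking the commanded pose"""
    p,r=start or cur(); out=[]; a,ra=p,r
    for (tp,yaw,lean,n) in wps:
        b,rb=pose(tp,yaw,lean); S=Slerp([0,1],R.concatenate([ra,rb]))
        for k in range(1,n+1):
            t=k/n; d=np.round(r.inv().apply(a+(b-a)*t-p)*100,dp); w=np.round((r.inv()*S(t)).as_rotvec(degrees=True),dr)
            out.append([width,*(d+0).tolist(),*(w+0).tolist()]); p=p+r.apply(d/100); r=r*R.from_rotvec(w,degrees=True)
        a,ra=b,rb
    print(str(out).replace(" ","")); return p,r
E
python3 - <<'E'
from h import *
s=rows([((.36,-.1,.25),0,0,12)]);
s=rows([((.402,.334,.20),-21,0,12)],start=s)
s=rows([((.402,.334,.12),-21,28.6,8)],start=s)
E
```

```text
[[8.54,2.3,-2.5,-0.2,0.0,0.0,2.0],[8.54,2.3,-2.6,-0.1,0.0,0.0,2.0],[8.54,2.1,-2.7,-0.2,0.0,0.0,2.0],[8.54,2.1,-2.8,-0.2,0.0,0.0,3.0],[8.54,1.9,-2.8,-0.1,0.0,0.0,2.0],[8.54,1.8,-2.9,-0.2,0.0,0.0,2.0],[8.54,1.7,-3.0,-0.2,0.0,0.0,2.0],[8.54,1.6,-3.1,-0.1,0.0,0.0,2.0],[8.54,1.5,-3.1,-0.2,0.0,0.0,2.0],[8.54,1.4,-3.1,-0.2,0.0,0.0,3.0],[8.54,1.2,-3.2,-0.1,0.0,0.0,2.0],[8.54,1.1,-3.3,-0.2,0.0,0.0,2.0]]
[[8.54,0.3,-3.6,0.4,0.0,0.0,2.0],[8.54,0.3,-3.6,0.4,0.0,0.0,1.0],[8.54,0.1,-3.7,0.5,0.0,0.0,2.0],[8.54,0.0,-3.6,0.4,0.0,0.0,2.0],[8.54,-0.1,-3.6,0.4,0.0,0.0,2.0],[8.54,-0.2,-3.7,0.4,0.0,0.0,1.0],[8.54,-0.3,-3.6,0.5,0.0,0.0,2.0],[8.54,-0.4,-3.6,0.4,0.0,0.0,2.0],[8.54,-0.5,-3.6,0.4,0.0,0.0,2.0],[8.54,-0.7,-3.5,0.4,0.0,0.0,1.0],[8.54,-0.7,-3.6,0.4,0.0,0.0,2.0],[8.54,-0.9,-3.5,0.5,0.0,0.0,2.0]]
[[8.54,0.0,0.0,1.0,0.0,4.0,0.0],[8.54,-0.1,0.0,1.0,0.0,3.0,0.0],[8.54,-0.1,0.0,1.0,0.0,4.0,0.0],[8.54,-0.2,0.0,1.0,0.0,3.0,0.0],[8.54,-0.2,0.0,0.9,0.0,4.0,0.0],[8.54,-0.3,0.0,1.0,0.0,3.0,0.0],[8.54,-0.4,0.0,0.9,0.0,4.0,0.0],[8.54,-0.4,0.0,0.9,0.0,4.0,0.0]]
```

Call:
{"name": "apply_moves", "arguments": {
  "deltas": [
    [8.54,2.3,-2.5,-0.2,0,0,2],
    [8.54,2.3,-2.6,-0.1,0,0,2],
    [8.54,2.1,-2.7,-0.2,0,0,2],
    [8.54,2.1,-2.8,-0.2,0,0,3],
    [8.54,1.9,-2.8,-0.1,0,0,2],
    [8.54,1.8,-2.9,-0.2,0,0,2],
    [8.54,1.7,-3.0,-0.2,0,0,2],
    [8.54,1.6,-3.1,-0.1,0,0,2],
    [8.54,1.5,-3.1,-0.2,0,0,2],
    [8.54,1.4,-3.1,-0.2,0,0,3],
    [8.54,1.2,-3.2,-0.1,0,0,2],
    [8.54,1.1,-3.3,-0.2,0,0,2]
  ]
}}

```text
time_s: 1.3
ee_pos: [0.3595, -0.0988, 0.2499]
ee_rot: [-0.0, 1.0, -0.002, -0.0]
wrist_force: [1.2, -0.5, 0.6]
width: 0.0853
grip_force: 0.0
```

Call:
{"name": "apply_moves", "arguments": {
  "deltas": [
    [8.54,0.3,-3.6,0.4,0,0,2],
    [8.54,0.3,-3.6,0.4,0,0,1],
    [8.54,0.1,-3.7,0.5,0,0,2],
    [8.54,0,-3.6,0.4,0,0,2],
    [8.54,-0.1,-3.6,0.4,0,0,2],
    [8.54,-0.2,-3.7,0.4,0,0,1],
    [8.54,-0.3,-3.6,0.5,0,0,2],
    [8.54,-0.4,-3.6,0.4,0,0,2],
    [8.54,-0.5,-3.6,0.4,0,0,2],
    [8.54,-0.7,-3.5,0.4,0,0,1],
    [8.54,-0.7,-3.6,0.4,0,0,2],
    [8.54,-0.9,-3.5,0.5,0,0,2]
  ]
}}

```text
time_s: 2.5
ee_pos: [0.4016, 0.3348, 0.1986]
ee_rot: [0.0, 0.983, -0.184, -0.0]
wrist_force: [0.7, 0.1, -0.4]
width: 0.0853
grip_force: 0.0
```

Call:
{"name": "apply_moves", "arguments": {
  "deltas": [
    [8.54,0,0,1.0,0,4,0],
    [8.54,-0.1,0,1.0,0,3,0],
    [8.54,-0.1,0,1.0,0,4,0],
    [8.54,-0.2,0,1.0,0,3,0],
    [8.54,-0.2,0,0.9,0,4,0],
    [8.54,-0.3,0,1.0,0,3,0],
    [8.54,-0.4,0,0.9,0,4,0],
    [8.54,-0.4,0,0.9,0,4,0],
    [8.54,0,0,0,0,0,0]
  ]
}}

```text
time_s: 3.4
ee_pos: [0.4026, 0.3308, 0.1211]
ee_rot: [0.048, 0.954, -0.173, 0.24]
wrist_force: [-0.7, 0.1, -0.6]
width: 0.0853
grip_force: 0.0
```

```bash
python3 - <<'E'
from h import *
p,r=cur(); print(p,r.as_matrix().round(3).tolist(),ctrl.tcp_to_tips,ctrl.read_state()["width"])
s=rows([((.402,.334,.045),-21,28.6,4)])
im,P=grab("scene"); im2,P2=grab("wrist")
cv2.imwrite("pics/s1.png",np.hstack([cv2.resize(im[150:300,230:400],(400,353),interpolation=cv2.INTER_CUBIC),cv2.resize(im2,(400,353))]))
np.savez("s1.npz",P=P,im=im)
E
```

```text
[0.40256437 0.33082123 0.1210592 ] [[0.825, -0.353, 0.442], [-0.307, -0.936, -0.174], [0.475, 0.008, -0.88]] 0.022 0.08532575517470381
[[8.54,-0.9,-0.1,1.7,0.0,0.0,0.0],[8.54,-1.0,-0.1,1.6,0.0,0.0,0.0],[8.54,-0.9,-0.1,1.7,0.0,0.0,0.0],[8.54,-1.0,0.0,1.6,0.0,0.0,1.0]]
```

View pics/s1.png

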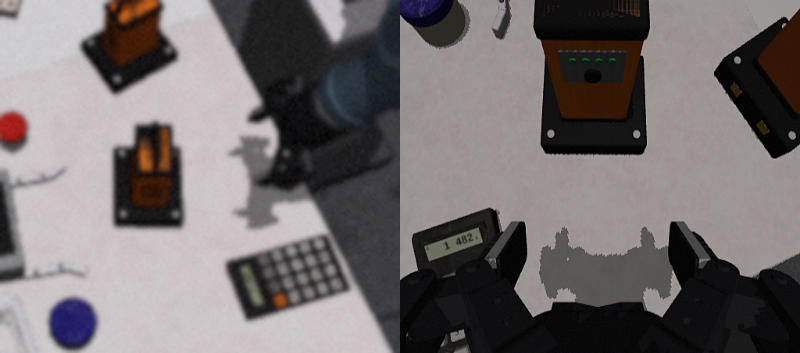

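The wrist view (right half) shows the target's rear face squarely ahead at (593,130) between the open fingers, with the look-alike off to the right. Next I'll find the fingertip extent from the wrist depth.

```bash
python3 - <<'E'
from h import *
p,r=cur(); im,P=grab("wrist"); T=r.inv().apply((P-p).reshape(-1,3)).reshape(P.shape)
for lo,hi in((.03,.065),(-.065,-.03)):
    m=(T[...,1]>lo)&(T[...,1]<hi)&(T[...,2]<.035)&(T[...,2]>-.05)&(abs(T[...,0])<.03)
    q=T[m]; print(m.sum(),"z",np.percentile(q[:,2],[50,90,98,100]).round(4)); t=q[q[:,2]>np.percentile(q[:,2],95)-.004]; print("x",t[:,0].min(),t[:,0].max(),"y",t[:,1].min(),t[:,1].max())
def bx():
    z=P[...,2]; m=(z>.024)&(z<.034)&(P[...,0]>.4)&(P[...,0]<.62)&(P[...,1]>.18)&(P[...,1]<.38)
    return cv2.minAreaRect((P[m][:,:2]*1000).astype(np.float32))
print(bx())
E
```

```text
2289 z [-0.0349 -0.0208 -0.0164 -0.0142]
x -0.011384447707344415 0.011399200670347075 y 0.04226984739236514 0.0550805401746405
2300 z [-0.0349 -0.021  -0.0163 -0.0144]
x -0.01102013336975788 0.011264810940246317 y -0.054482021097917076 -0.04196377840919531
((524.9649047851562, 288.9505615234375), (120.30517578125, 99.4671859741211), 68.93313598632812)
```

Call:
{"name": "apply_moves", "arguments": {
  "deltas": [
    [8.54,-0.9,-0.1,1.7,0,0,0],
    [8.54,-1.0,-0.1,1.6,0,0,0],
    [8.54,-0.9,-0.1,1.7,0,0,0],
    [8.54,-1.0,0,1.6,0,0,1],
    [8.54,0,0,0,0,0,0]
  ]
}}

```text
time_s: 4.05
ee_pos: [0.4176, 0.3277, 0.065]
ee_rot: [0.042, 0.959, -0.175, 0.218]
wrist_force: [0.5, -0.9, 0.6]
width: 0.0853
grip_force: 0.0
```

```bash
python3 - <<'E'
from h import *
s=ctrl.read_state(); print(np.round(s["joint_positions"],3)); p,r=cur(); print(p,r.as_matrix().round(3).tolist())
im,P=grab("wrist"); T=r.inv().apply((P-p).reshape(-1,3)).reshape(P.shape)
for v in range(200,340,12): print(v,[tuple((T[v,u]*1000).round().tolist()) for u in (130,145,155)], P[v,145].round(3))
E
```

```text
[ 0.713  0.362  1.964 -0.637  0.698  3.117]
[0.41758235 0.32770348 0.06497405] [[0.843, -0.355, 0.404], [-0.318, -0.935, -0.156], [0.433, 0.004, -0.901]]
200 [(3.0, -90.0, 72.0), (3.0, -79.0, 72.0), (3.0, -72.0, 73.0)] [0.477 0.389 0.001]
212 [(-5.0, -90.0, 68.0), (-5.0, -79.0, 68.0), (-5.0, -71.0, 68.0)] [0.469 0.392 0.001]
224 [(-13.0, -89.0, 65.0), (-13.0, -78.0, 64.0), (-13.0, -71.0, 64.0)] [0.46  0.395 0.001]
236 [(-21.0, -88.0, 60.0), (-21.0, -77.0, 60.0), (-21.0, -70.0, 61.0)] [0.452 0.397 0.002]
248 [(-28.0, -87.0, 56.0), (10.0, -46.0, -25.0), (8.0, -43.0, -20.0)] [0.432 0.371 0.092]
260 [(11.0, -47.0, -37.0), (10.0, -42.0, -34.0), (4.0, -42.0, -23.0)] [0.427 0.37  0.1  ]
272 [(11.0, -44.0, -46.0), (5.0, -42.0, -36.0), (-2.0, -43.0, -24.0)] [0.422 0.371 0.1  ]
284 [(9.0, -42.0, -50.0), (-0.0, -43.0, -36.0), (-6.0, -42.0, -26.0)] [0.418 0.373 0.097]
296 [(5.0, -42.0, -51.0), (-4.0, -42.0, -38.0), (-59.0, -68.0, 43.0)] [0.414 0.375 0.097]
308 [(18.0, -31.0, -76.0), (-8.0, -42.0, -40.0), (-65.0, -67.0, 38.0)] [0.409 0.376 0.097]
320 [(17.0, -30.0, -79.0), (17.0, -26.0, -80.0), (-73.0, -67.0, 36.0)] [0.409 0.359 0.144]
332 [(17.0, -28.0, -84.0), (17.0, -25.0, -84.0), (17.0, -23.0, -84.0)] [0.407 0.359 0.147]
```

Joint 6 is at its limit, so I'll use the half-turn equivalent: unlean, rise, turn −180° about tool z, then lean the other way.

```bash
python3 - <<'E'
from h import *
s=rows([((.385,.337,.14),-21,0,5)])
r2=(s[0],s[1]*R.from_rotvec([0,0,-180.4],degrees=True))
s=rows([((.385,.337,.07),159,-28.6,6)],start=r2)
E
```

```text
[[8.54,0.0,0.1,-1.6,0.0,-5.0,0.0],[8.54,-0.1,0.0,-1.7,0.0,-5.0,0.0],[8.54,-0.2,0.1,-1.6,0.0,-5.0,0.0],[8.54,-0.4,0.1,-1.6,0.0,-6.0,0.0],[8.54,-0.5,0.0,-1.5,0.0,-5.0,0.0]]
[[8.54,0.0,0.0,1.2,0.0,-5.0,0.0],[8.54,0.1,0.0,1.1,0.0,-5.0,0.0],[8.54,0.2,0.0,1.2,0.0,-4.0,0.0],[8.54,0.3,0.0,1.1,0.0,-5.0,0.0],[8.54,0.4,0.0,1.1,0.0,-5.0,1.0],[8.54,0.5,0.0,1.1,0.0,-5.0,0.0]]
```

Call:
{"name": "apply_moves", "arguments": {
  "deltas": [
    [8.54,0,0.1,-1.6,0,-5,0],
    [8.54,-0.1,0,-1.7,0,-5,0],
    [8.54,-0.2,0.1,-1.6,0,-5,0],
    [8.54,-0.4,0.1,-1.6,0,-6,0],
    [8.54,-0.5,0,-1.5,0,-5,0],
    [8.54,0,0,0,0,0,-8.2],
    [8.54,0,0,0,0,0,-8.2],
    [8.54,0,0,0,0,0,-8.2],
    [8.54,0,0,0,0,0,-8.2],
    [8.54,0,0,0,0,0,-8.2],
    [8.54,0,0,0,0,0,-8.2],
    [8.54,0,0,0,0,0,-8.2]
  ]
}}

```text
time_s: 5.3
ee_pos: [0.3851, 0.3381, 0.1413]
ee_rot: [-0.001, 0.948, 0.319, -0.002]
wrist_force: [0.5, -0.7, 0.2]
width: 0.0855
grip_force: 0.0
```

Call:
{"name": "apply_moves", "arguments": {
  "deltas": [
    [8.54,0,0,0,0,0,-8.2],
    [8.54,0,0,0,0,0,-8.2],
    [8.54,0,0,0,0,0,-8.2],
    [8.54,0,0,0,0,0,-8.2],
    [8.54,0,0,0,0,0,-8.2],
    [8.54,0,0,0,0,0,-8.2],
    [8.54,0,0,0,0,0,-8.2],
    [8.54,0,0,0,0,0,-8.2],
    [8.54,0,0,0,0,0,-8.2],
    [8.54,0,0,0,0,0,-8.2],
    [8.54,0,0,0,0,0,-8.2],
    [8.54,0,0,0,0,0,-8.2]
  ]
}}

```text
time_s: 6.5
ee_pos: [0.3851, 0.3381, 0.1413]
ee_rot: [-0.002, 0.378, 0.926, -0.001]
wrist_force: [-0.1, -0.2, -1.4]
width: 0.0854
grip_force: 0.0
```

Call:
{"name": "apply_moves", "arguments": {
  "deltas": [
    [8.54,0,0,0,0,0,-8.2],
    [8.54,0,0,0,0,0,-8.2],
    [8.54,0,0,0,0,0,-8.2],
    [8.54,0,0,1.2,0,-5,0],
    [8.54,0.1,0,1.1,0,-5,0],
    [8.54,0.2,0,1.2,0,-4,0],
    [8.54,0.3,0,1.1,0,-5,0],
    [8.54,0.4,0,1.1,0,-5,1],
    [8.54,0.5,0,1.1,0,-5,0],
    [8.54,0,0,0,0,0,0]
  ]
}}

```text
time_s: 7.5
ee_pos: [0.3815, 0.3375, 0.0683]
ee_rot: [0.244, 0.176, 0.953, -0.045]
wrist_force: [-0.1, -0.7, 0.4]
width: 0.0852
grip_force: 0.0
```

```bash
python3 - <<'E'
from h import *
s=ctrl.read_state(); print(np.round(s["joint_positions"],3),s["wrist_force"]); p,r=cur(); print(p,r.as_matrix().round(3).tolist())
for n in("scene","wrist"):
    im,P=grab(n); np.savez("f_%s.npz"%n,im=im,P=P); T=r.inv().apply((P-p).reshape(-1,3)).reshape(P.shape)
    for sg in(1,-1):
        y=T[...,1]*sg; m=(y>.03)&(y<.07)&(abs(T[...,0])<.02)&(T[...,2]<.035)&(T[...,2]>-.06)&(P[...,2]>.012)
        print(n,m.sum(),(np.nanpercentile(T[m],[2,50,98,100],axis=0)*1000).round(1).tolist() if m.sum() else "")
im=np.load("f_scene.npz")["im"];cv2.imwrite("pics/s2.png",cv2.resize(im[150:300,230:400],None,fx=4,fy=4,interpolation=cv2.INTER_CUBIC))
E
```

```text
[ 0.817  0.351  2.004 -0.735  0.726  0.158] [-0.12519007 -0.69598449  0.41684859]
[0.38150739 0.33746033 0.06827558] [[-0.819, 0.357, 0.449], [0.313, 0.934, -0.172], [-0.481, -0.0, -0.877]]
scene 49 [[-13.3, 42.1, -59.2], [-7.8, 51.9, -38.4], [8.0, 57.1, -21.1], [10.2, 57.8, -16.9]]
scene 60 [[-11.5, -58.8, -58.8], [-6.3, -44.2, -36.9], [13.2, -40.5, -15.5], [14.1, -39.9, -15.2]]
wrist 2985 [[-10.8, 43.1, -59.5], [5.9, 43.8, -39.5], [11.4, 61.8, -17.2], [13.0, 70.0, -13.9]]
wrist 2994 [[-10.7, -60.6, -59.6], [6.0, -42.4, -39.7], [11.4, -41.6, -17.2], [13.2, -41.2, -13.7]]
```

View pics/s2.png

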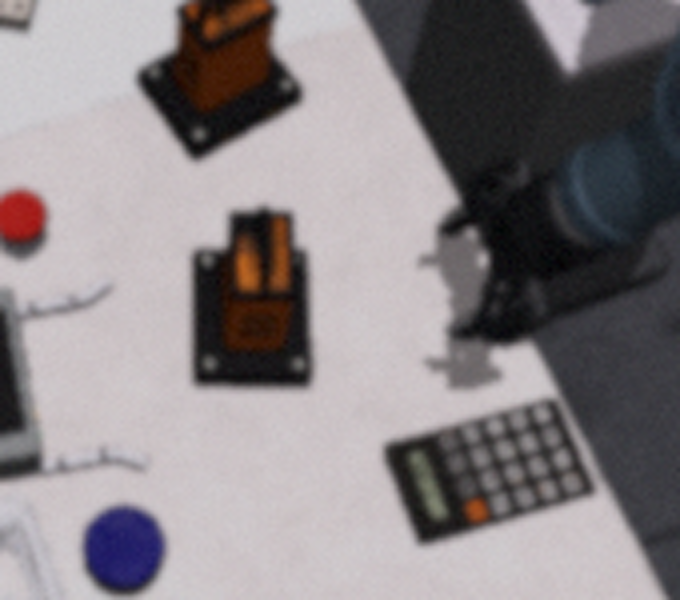

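Both cameras put the open fingertips at tool z ≈ −14 mm, not +22 mm. I'll descend in stages and check the height with the camera and the force reading.

```bash
python3 - <<'E'
from h import *
s=rows([((.431,.324,.035),159,-28.6,6)])
E
```

```text
[[8.54,-0.4,0.1,0.9,0.0,0.0,0.0],[8.54,-0.5,0.0,0.9,0.0,0.0,0.0],[8.54,-0.4,0.1,0.9,0.0,0.0,0.0],[8.54,-0.5,0.0,0.9,0.0,0.0,0.0],[8.54,-0.4,0.1,0.9,0.0,0.0,0.0],[8.54,-0.4,0.0,1.0,0.0,0.0,0.0]]
```

Call:
{"name": "apply_moves", "arguments": {
  "deltas": [
    [8.54,-0.4,0.1,0.9,0,0,0],
    [8.54,-0.5,0,0.9,0,0,0],
    [8.54,-0.4,0.1,0.9,0,0,0],
    [8.54,-0.5,0,0.9,0,0,0],
    [8.54,-0.4,0.1,0.9,0,0,0],
    [8.54,-0.4,0,1.0,0,0,0],
    [8.54,0,0,0,0,0,0]
  ]
}}

```text
time_s: 8.3
ee_pos: [0.4318, 0.3221, 0.0329]
ee_rot: [0.244, 0.178, 0.952, -0.045]
wrist_force: [-0.5, -0.8, 0.1]
width: 0.0854
grip_force: 0.0
```

```bash
python3 - <<'E'
from h import *
p,r=cur(); print(p)
for n in("scene","wrist"):
    im,P=grab(n); T=r.inv().apply((P-p).reshape(-1,3)).reshape(P.shape)
    m=(abs(T[...,1])>.03)&(abs(T[...,1])<.062)&(abs(T[...,0])<.016)&(T[...,2]<.03)&(T[...,2]>-.05)&(P[...,2]>.012)
    q=P[m]; h=q[:,:2]@[.933,-.359]-p[:2]@[.933,-.359]
    print(n,m.sum(),"zmin",np.percentile(q[:,2],[0,2,10]).round(4),"hmax",np.percentile(h,[90,98,100]).round(4),"tool z max",T[m][:,2].max())
    z=P[...,2]; b=(z>.024)&(z<.034)&(P[...,0]>.46)&(P[...,0]<.62)&(P[...,1]>.2)&(P[...,1]<.38); print(cv2.minAreaRect((P[b][:,:2]*1000).astype(np.float32)))
    cv2.imwrite("pics/w3.png",im)
s=rows([((.431,.324,.003),159,-28.6,8)])
E
```

```text
[0.43175917 0.32208412 0.03290669]
scene 77 zmin [0.043  0.0497 0.0554] hmax [-0.0035 -0.0006  0.0006] tool z max -0.016275514503123333
((526.3154296875, 291.2821350097656), (119.36302185058594, 100.2745590209961), 69.18587493896484)
wrist 4538 zmin [0.0427 0.045  0.0494] hmax [-0.009  -0.003   0.0006] tool z max -0.014138849139932116
((518.6306762695312, 291.0101318359375), (119.67598724365234, 87.4824447631836), 68.21510314941406)
[[8.54,0.2,0.0,0.3,0.0,0.0,0.0],[8.54,0.2,0.0,0.4,0.0,0.0,0.0],[8.54,0.2,0.0,0.3,0.0,0.0,0.0],[8.54,0.2,0.1,0.3,0.0,0.0,0.0],[8.54,0.2,0.0,0.4,0.0,0.0,0.0],[8.54,0.1,0.0,0.3,0.0,0.0,0.0],[8.54,0.2,0.0,0.3,0.0,0.0,0.0],[8.54,0.2,0.0,0.4,0.0,0.0,0.0]]
```

View pics/w3.png

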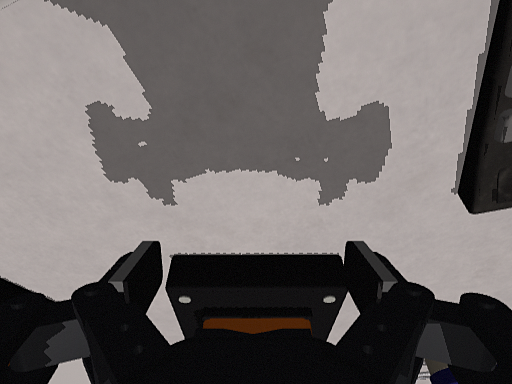

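The wrist camera now looks back from behind: the base's rear edge shows at row 255 between the pads, and the finger shadows are well apart from the tips, so the tips are about 40 mm up. I'll descend.

Call:
{"name": "apply_moves", "arguments": {
  "deltas": [
    [8.54,0.2,0,0.3,0,0,0],
    [8.54,0.2,0,0.4,0,0,0],
    [8.54,0.2,0,0.3,0,0,0],
    [8.54,0.2,0.1,0.3,0,0,0],
    [8.54,0.2,0,0.4,0,0,0],
    [8.54,0.1,0,0.3,0,0,0],
    [8.54,0.2,0,0.3,0,0,0],
    [8.54,0.2,0,0.3,0,0,0],
    [8.54,0,0,0,0,0,0]
  ]
}}

```text
time_s: 9.3
ee_pos: [0.4306, 0.3241, 0.0034]
ee_rot: [0.244, 0.177, 0.952, -0.044]
wrist_force: [-0.2, -0.5, 0.1]
width: 0.0853
grip_force: 0.0
```

```bash
cat >> h.py <<'E'
BY=-8.6; B0=np.array([.6728,.2863]); D=np.array([np.cos(np.radians(BY)),np.sin(np.radians(BY))]); N=np.array([-D[1],D[0]])
def box(n="top",off=(0,0)):
    im,P=grab(n); z=P[...,2]; b=(z>.023)&(z<.035)&(P[...,0]>.44)&(P[...,0]<.74)&(P[...,1]>.18)&(P[...,1]<.40)
    k,l,st,_=cv2.connectedComponentsWithStats(b.astype(np.uint8)); i=1+np.argmax(st[1:,4]); rr=cv2.minAreaRect((P[l==i][:,:2]*1000).astype(np.float32))
    (cx,cy),(w,hh),a=rr; a=a-90 if w>hh else a
    a=(a+45)%90-45; c=np.array([cx,cy])/1000; e=c-B0; print(n,"box",c.round(4),"yaw",round(a,1),"size",round(w,1),round(hh,1),"in bay mm",(1000*e@D).round(1),(1000*e@N).round(1),round(a-BY,1)); return c,a
def tips():
    p,r=cur(); im,P=grab("wrist"); T=r.inv().apply((P-p).reshape(-1,3)).reshape(P.shape)
    m=(abs(T[...,1])>.03)&(abs(T[...,1])<.062)&(abs(T[...,0])<.016)&(T[...,2]<-.005)&(T[...,2]>-.05); print("TCP",p.round(4),"tip zmin",np.percentile(P[m][:,2],[0,2]).round(4),"F",np.round(ctrl.read_state()["wrist_force"],1))
E
python3 - <<'E'
from h import *
tips(); box("top"); box("scene")
E
```

```text
TCP [0.4306 0.3241 0.0034] tip zmin [0.0005 0.0011] F [0.  1.  0.2]
top box [0.5239 0.2874] yaw -21.5 size 120.6 99.8 in bay mm -147.4 -21.2 -12.9
scene box [0.5263 0.2905] yaw -21.3 size 119.4 100.8 in bay mm -145.5 -17.7 -12.7
```

```bash
python3 - <<'E'
from h import *
c=np.array([.5239,.2874]); a=np.radians(-21.3); h=np.array([np.cos(a),np.sin(a)])
print((c-cur()[0][:2])@h)
t=c-.053*h
s=rows([((.4306,.3241,-.001),158.7,-28.6,2),((*t,-.001),158.7,-28.6,10)],dp=2,dr=1)
E
```

```text
0.10002380014333814
[[8.54,0.13,-0.02,0.22,0.1,0.1,0.1],[8.54,0.13,-0.02,0.21,0.2,0.0,0.0],[8.54,-0.41,0.0,0.23,0.0,0.0,0.0],[8.54,-0.41,0.0,0.23,0.0,0.0,0.0],[8.54,-0.42,-0.01,0.22,0.0,0.0,0.0],[8.54,-0.41,0.0,0.23,0.0,0.0,0.0],[8.54,-0.42,0.0,0.23,0.0,0.0,0.0],[8.54,-0.41,0.0,0.22,0.0,0.0,0.0],[8.54,-0.42,-0.01,0.23,0.0,0.0,0.0],[8.54,-0.41,0.0,0.23,0.0,0.0,0.0],[8.54,-0.42,0.0,0.22,0.0,0.0,0.0],[8.54,-0.41,-0.01,0.23,0.0,0.0,0.0]]
```

Call:
{"name": "apply_moves", "arguments": {
  "deltas": [
    [8.54,0.13,0,0.22,0,0,0],
    [8.54,0.13,0,0.21,0,0,0],
    [8.54,-0.41,0,0.23,0,0,0],
    [8.54,-0.41,0,0.23,0,0,0],
    [8.54,-0.42,0,0.22,0,0,0],
    [8.54,-0.41,0,0.23,0,0,0],
    [8.54,-0.42,0,0.23,0,0,0],
    [8.54,-0.41,0,0.22,0,0,0],
    [8.54,-0.42,0,0.23,0,0,0],
    [8.54,-0.41,0,0.23,0,0,0],
    [8.54,-0.42,0,0.22,0,0,0],
    [8.54,0,0,0,0,0,0]
  ]
}}

```text
time_s: 10.65
ee_pos: [0.4711, 0.3089, -0.0008]
ee_rot: [0.244, 0.178, 0.952, -0.044]
wrist_force: [-0.6, -0.3, 0.1]
width: 0.0851
grip_force: 0.0
```

```bash
cat >> h.py <<'E'
def path(c,a,gap,x1,n,xe=-12,z=-.001,back=.053):
    "rear push along a cubic from the box pose to the middle line at xe (mm in bay), stop at x1"
    from scipy.interpolate import CubicHermiteSpline as H
    e=(c-B0)*1000; x0,y0=e@D,e@N; f=H([x0,xe],[y0,0],[np.tan(np.radians(a-BY)),0]); g=f.derivative()
    w=[]
    for x in np.linspace(x0,x1,n+1)[1:]:
        y,t=(f(x),np.arctan(g(x))) if x<xe else (0,0)
        yaw=t+np.radians(BY); h=np.array([np.cos(yaw),np.sin(yaw)]); q=B0+(x*D+y*N)/1000-(back-gap)*h
        w.append(((*q,z),np.degrees(yaw)+180,-28.6,1))
    return rows(w,dp=2,dr=1)
E
python3 - <<'E'
from h import *
tips(); c,a=box("top")
a=-21.3; h=np.array([np.cos(np.radians(a)),np.sin(np.radians(a))]); v=c-cur()[0][:2]; print("ahead",v@h,"lat",v@[-h[1],h[0]])
path(c,a,0,-90,12)
E
```

```text
TCP [ 0.4711  0.3089 -0.0008] tip zmin [-0.0001  0.0007] F [-0.4 -0.2  0.2]
top box [0.5239 0.2874] yaw -21.1 size 119.7 99.6 in bay mm -147.4 -21.2 -12.5
ahead 0.05766443046553335 lat -0.0006654762366029056
[[8.54,-0.84,-0.38,0.46,-1.4,0.1,-3.0],[8.54,-0.43,-0.29,0.24,-1.6,0.0,-2.9],[8.54,-0.43,-0.28,0.23,-1.5,0.0,-2.7],[8.54,-0.43,-0.25,0.24,-1.4,0.0,-2.6],[8.54,-0.42,-0.24,0.23,-1.3,0.0,-2.3],[8.54,-0.43,-0.21,0.23,-1.2,0.0,-2.2],[8.54,-0.42,-0.2,0.23,-1.0,0.0,-1.9],[8.54,-0.43,-0.17,0.23,-0.9,0.0,-1.7],[8.54,-0.43,-0.15,0.24,-0.9,0.0,-1.5],[8.54,-0.43,-0.13,0.23,-0.7,0.0,-1.3],[8.54,-0.43,-0.11,0.24,-0.5,0.0,-1.1],[8.54,-0.44,-0.09,0.24,-0.5,0.0,-0.8]]
```

Call:
{"name": "apply_moves", "arguments": {
  "deltas": [
    [8.54,-0.84,-0.38,0.46,-1.4,0.1,-3.0],
    [8.54,-0.43,-0.29,0.24,-1.6,0,-2.9],
    [8.54,-0.43,-0.28,0.23,-1.5,0,-2.7],
    [8.54,-0.43,-0.25,0.24,-1.4,0,-2.6],
    [8.54,-0.42,-0.24,0.23,-1.3,0,-2.3],
    [8.54,-0.43,-0.21,0.23,-1.2,0,-2.2],
    [8.54,0,0,0,0,0,0]
  ]
}}

```text
time_s: 11.45
ee_pos: [0.4977, 0.2841, -0.0014]
ee_rot: [0.246, 0.027, 0.969, -0.007]
wrist_force: [-5.2, 0.9, 1.2]
width: 0.0853
grip_force: 2.6
```

```bash
cat >> h.py <<'E'
def rel():
    c,a=box("top"); p,r=cur(); x=-r.as_matrix()[:2,0]; ty=np.degrees(np.arctan2(x[1],x[0])); h=np.array([np.cos(np.radians(a)),np.sin(np.radians(a))]); v=c-p[:2]
    print("TCP",p.round(4),"tool yaw",ty.round(1),"ahead",(v@h).round(4),"lat",(v@[-h[1],h[0]]).round(4),"F",np.round(ctrl.read_state()["wrist_force"],1)); return c,a
E
python3 - <<'E'
from h import *
c,a=rel(); path(c,a,0,-60,12)
E
```

```text
top box [0.5423 0.2832] yaw -0.3 size 120.2 108.1 in bay mm -128.5 -22.6 8.3
TCP [ 0.4977  0.2841 -0.0014] tool yaw -3.2 ahead 0.0447 lat -0.0007 F [-4.3 -0.5  2.4]
[[8.54,0.19,-0.21,-0.15,-2.2,-0.1,-3.9],[8.54,-0.51,-0.12,0.27,-0.6,0.0,-1.1],[8.54,-0.51,-0.09,0.28,-0.5,0.0,-1.0],[8.54,-0.52,-0.08,0.29,-0.4,0.0,-0.7],[8.54,-0.51,-0.06,0.28,-0.3,0.0,-0.6],[8.54,-0.52,-0.04,0.28,-0.3,0.0,-0.5],[8.54,-0.52,-0.02,0.28,-0.1,0.0,-0.2],[8.54,-0.51,-0.01,0.28,-0.1,0.0,-0.2],[8.54,-0.52,0.0,0.29,0.1,0.0,0.1],[8.54,-0.52,0.02,0.28,0.1,0.0,0.2],[8.54,-0.52,0.04,0.28,0.2,0.0,0.4],[8.54,-0.51,0.06,0.28,0.3,0.0,0.6]]
```

```bash
sed -i 's/^    im,P=grab(n); z=P\[...,2\]; b=.*/    im,P=grab(n); z=P[...,2]; b=(z>.142)\&(z<.158)\&(P[...,0]>.44)\&(P[...,0]<.74)\&(P[...,1]>.18)\&(P[...,1]<.40)/' h.py
python3 - <<'E'
from h import *
c,a=rel(); path(c,-3.2,0,-70,12)
E
```

```text
top box [0.5465 0.2831] yaw -0.6 size 76.5 49.1 in bay mm -124.4 -22.1 8.0
TCP [ 0.4977  0.2842 -0.0014] tool yaw -3.2 ahead 0.0489 lat -0.0007 F [-4.7 -1.5  2.8]
[[8.54,-0.06,0.0,-0.02,-0.9,-0.1,-1.6],[8.54,-0.4,-0.13,0.22,-0.8,0.0,-1.3],[8.54,-0.41,-0.13,0.22,-0.6,0.0,-1.3],[8.54,-0.4,-0.11,0.22,-0.6,0.0,-1.0],[8.54,-0.41,-0.09,0.23,-0.5,0.0,-1.0],[8.54,-0.41,-0.08,0.22,-0.4,0.0,-0.7],[8.54,-0.41,-0.06,0.22,-0.4,0.0,-0.7],[8.54,-0.41,-0.05,0.23,-0.3,0.0,-0.5],[8.54,-0.41,-0.04,0.22,-0.2,0.0,-0.3],[8.54,-0.41,-0.02,0.23,-0.1,0.0,-0.2],[8.54,-0.41,-0.01,0.22,0.0,0.0,-0.1],[8.54,-0.41,0.01,0.23,0.0,0.0,0.0]]
```

```bash
python3 - <<'E'
from h import *
path(np.array([.5465,.2831]),-2.2,0,-70,11,xe=-22,back=.049)
E
```

```text
[[8.54,-0.45,-0.09,0.19,-1.6,-0.1,-2.8],[8.54,-0.44,-0.15,0.25,-0.9,0.0,-1.7],[8.54,-0.45,-0.14,0.24,-0.8,0.0,-1.4],[8.54,-0.44,-0.11,0.24,-0.6,0.0,-1.2],[8.54,-0.45,-0.09,0.25,-0.6,0.0,-1.0],[8.54,-0.45,-0.07,0.24,-0.4,0.0,-0.8],[8.54,-0.45,-0.05,0.25,-0.3,0.0,-0.5],[8.54,-0.45,-0.03,0.25,-0.2,0.0,-0.3],[8.54,-0.46,-0.01,0.24,0.0,0.0,-0.2],[8.54,-0.45,0.01,0.25,0.0,0.0,0.1],[8.54,-0.45,0.02,0.25,0.2,0.0,0.3]]
```

Call:
{"name": "apply_moves", "arguments": {
  "deltas": [
    [8.54,-0.45,-0.09,0.22,-1.6,0,-2.8],
    [8.54,-0.44,-0.15,0.25,-0.9,0,-1.7],
    [8.54,-0.45,-0.14,0.24,-0.8,0,-1.4],
    [8.54,-0.44,-0.11,0.24,-0.6,0,-1.2],
    [8.54,-0.45,-0.09,0.25,-0.6,0,-1.0],
    [8.54,-0.45,-0.07,0.24,-0.4,0,-0.8],
    [8.54,-0.45,-0.05,0.25,-0.3,0,-0.5],
    [8.54,-0.45,-0.03,0.25,-0.2,0,-0.3],
    [8.54,0,0,0,0,0,0]
  ]
}}

```text
time_s: 12.45
ee_pos: [0.5405, 0.2866, 0.0072]
ee_rot: [0.24, -0.063, 0.969, 0.007]
wrist_force: [-1.1, 0.1, -1.4]
width: 0.0857
grip_force: 0.9
```

```bash
python3 - <<'E'
from h import *
c,a=rel(); tips(); path(c,a,0,-25,12,xe=-22,back=.049)
E
```

```text
top box [0.5891 0.2914] yaw 7.1 size 51.7 76.2 in bay mm -83.5 -7.4 15.7
TCP [0.5405 0.2867 0.0073] tool yaw 7.7 ahead 0.0488 lat -0.0013 F [-2.2 -1.2 -1.5]
TCP [0.5405 0.2867 0.0073] tip zmin [0.0128 0.015 ] F [-2.1 -1.2 -1.1]
[[8.54,-0.03,0.01,0.98,0.0,-0.8,2.0],[8.54,-0.45,0.13,0.24,0.8,0.0,1.4],[8.54,-0.43,0.12,0.24,0.7,0.0,1.4],[8.54,-0.44,0.12,0.23,0.7,0.0,1.3],[8.54,-0.43,0.11,0.24,0.7,0.0,1.2],[8.54,-0.44,0.11,0.24,0.6,0.0,1.2],[8.54,-0.43,0.1,0.23,0.6,0.0,1.0],[8.54,-0.43,0.1,0.24,0.6,0.0,1.1],[8.54,-0.43,0.08,0.23,0.5,0.0,0.9],[8.54,-0.43,0.08,0.24,0.5,0.0,0.9],[8.54,-0.43,0.08,0.23,0.4,0.0,0.8],[8.54,-0.42,0.07,0.23,0.4,0.0,0.7]]
```

```bash
python3 - <<'E'
from h import *
p,r=cur(); a=np.radians(7.7); h=np.array([np.cos(a),np.sin(a)]); q=p[:2]-.006*h
s=rows([((*q,.006),187.7,-28.6,2),((*q,-.002),187.7,-28.6,3)],dp=2,dr=1)
E
```

```text
[[8.54,0.3,0.0,-0.07,-0.5,-0.4,0.0],[8.54,0.3,0.0,-0.08,-0.5,-0.4,0.0],[8.54,0.13,0.0,0.23,0.0,0.0,0.0],[8.54,0.12,0.0,0.24,0.0,0.0,0.0],[8.54,0.13,0.0,0.23,0.0,0.0,0.0]]
```

Call:
{"name": "apply_moves", "arguments": {
  "deltas": [
    [8.54,0.3,0,-0.07,-0.5,-0.4,0],
    [8.54,0.3,0,-0.08,-0.5,-0.4,0],
    [8.54,0.13,0,0.23,0,0,0],
    [8.54,0.12,0,0.24,0,0,0],
    [8.54,0.13,0,0.23,0,0,0],
    [8.54,0,0,0,0,0,0]
  ]
}}

```text
time_s: 13.15
ee_pos: [0.5376, 0.292, 0.0072]
ee_rot: [0.24, -0.064, 0.969, 0.009]
wrist_force: [-1.0, 0.2, 0.5]
width: 0.0853
grip_force: 0.0
```

```bash
python3 - <<'E'
from h import *
c,a=rel(); print(cur()[1].as_matrix()[2].round(3)); box("scene"); path(c,7.3,0,-40,11,xe=-22,back=.049,z=-.003)
E
```

```text
top box [0.5894 0.2913] yaw 7.3 size 52.2 76.2 in bay mm -83.2 -7.5 15.9
TCP [0.5375 0.292  0.0072] tool yaw 7.8 ahead 0.0514 lat -0.0073 F [-0.9  0.6 -0. ]
[-0.467 -0.013 -0.884]
scene box [0.5909 0.2937] yaw 7.9 size 53.2 75.9 in bay mm -82.1 -4.9 16.5
[[8.54,-0.09,-0.6,1.22,0.0,-0.7,1.6],[8.54,-0.35,0.11,0.19,0.7,0.0,1.2],[8.54,-0.36,0.1,0.2,0.6,0.0,1.1],[8.54,-0.35,0.1,0.19,0.6,0.0,1.1],[8.54,-0.35,0.1,0.19,0.5,0.0,1.0],[8.54,-0.35,0.1,0.19,0.6,0.0,1.0],[8.54,-0.35,0.09,0.19,0.5,0.0,1.0],[8.54,-0.35,0.08,0.19,0.5,0.0,0.9],[8.54,-0.35,0.08,0.19,0.5,0.0,0.9],[8.54,-0.34,0.08,0.19,0.4,0.0,0.8],[8.54,-0.35,0.07,0.18,0.5,0.0,0.8]]
```

```bash
python3 - <<'E'
from h import *
print(np.round(ctrl.read_state()["joint_positions"],3))
E
```

```text
[ 0.394  0.469  2.028 -0.657  0.22  -0.695]
```

Joint 5 has hit its lower limit (0.22). I'll back off a little and ease the lean to 20°, which still leaves about 15 mm to the housing and meets the 0.25 rad guidance. Then I'll re-centre and lower.

```bash
python3 - <<'E'
from h import *
c=np.array([.5894,.2913]); a=np.radians(7.5); h=np.array([np.cos(a),np.sin(a)])
q=c-.066*h; q2=c-.066*h
s=rows([((*q,.012),187.5,-20,4),((*q2,-.003),187.5,-20,4)],dp=2,dr=1)
E
```

```text
[[8.54,0.27,-0.19,-0.27,-0.2,2.0,0.0],[8.54,0.28,-0.19,-0.27,-0.2,1.9,0.1],[8.54,0.29,-0.18,-0.25,-0.1,2.0,0.0],[8.54,0.29,-0.19,-0.25,-0.2,1.9,0.1],[8.54,0.13,0.0,0.36,0.0,0.0,0.0],[8.54,0.13,0.0,0.35,0.0,0.0,0.0],[8.54,0.13,0.0,0.35,0.0,0.0,0.0],[8.54,0.13,0.0,0.35,0.0,0.0,0.0]]
```

Call:
{"name": "apply_moves", "arguments": {
  "deltas": [
    [8.54,0.27,-0.19,-0.27,-0.2,2.0,0],
    [8.54,0.28,-0.19,-0.27,-0.2,1.9,0.1],
    [8.54,0.29,-0.18,-0.25,-0.1,2.0,0],
    [8.54,0.29,-0.19,-0.25,-0.2,1.9,0.1],
    [8.54,0.13,0,0.36,0,0,0],
    [8.54,0.13,0,0.35,0,0,0],
    [8.54,0.13,0,0.35,0,0,0],
    [8.54,0.13,0,0.35,0,0,0],
    [8.54,0,0,0,0,0,0]
  ]
}}

```text
time_s: 14.15
ee_pos: [0.5231, 0.2825, -0.0039]
ee_rot: [0.173, -0.064, 0.983, 0.011]
wrist_force: [0.7, 0.7, 1.0]
width: 0.0854
grip_force: 0.0
```

```bash
sed -i 's/np.degrees(yaw)+180,-28.6,1/np.degrees(yaw)+180,-20,1/' h.py; python3 - <<'E'
from h import *
print(np.round(ctrl.read_state()["joint_positions"],3)); c,a=rel(); print(cur()[1].as_matrix()[2].round(3))
a=np.radians(7.5); h=np.array([np.cos(a),np.sin(a)]); s=rows([((*(c-.053*h),-.003),187.5,-20,3)],dp=2,dr=1)
from h import path
import h as H
_o=H.cur; H.cur=lambda:s; path(c,7.5,0,-40,9,xe=-22,back=.0516,z=-.003)
E
```

```text
[ 0.354  0.477  1.974 -0.219  0.359 -1.155]
top box [0.5892 0.2915] yaw 7.5 size 52.3 76.8 in bay mm -83.4 -7.3 16.1
TCP [ 0.5234  0.2826 -0.0035] tool yaw 7.5 ahead 0.0664 lat 0.0002 F [ 0.4 -0.2 -0.2]
[-0.342 -0.001 -0.94 ]
[[8.54,-0.43,0.01,0.14,0.0,0.0,0.0],[8.54,-0.42,0.01,0.13,0.0,0.0,0.0],[8.54,-0.43,0.01,0.14,0.0,0.0,0.0]]
[[8.54,-0.6,0.15,0.22,0.6,0.0,1.7],[8.54,-0.47,0.15,0.17,0.6,0.0,1.6],[8.54,-0.46,0.14,0.17,0.5,0.0,1.5],[8.54,-0.47,0.13,0.17,0.5,0.0,1.5],[8.54,-0.46,0.13,0.16,0.5,0.0,1.3],[8.54,-0.46,0.11,0.17,0.5,0.0,1.3],[8.54,-0.45,0.11,0.17,0.4,0.0,1.2],[8.54,-0.46,0.1,0.16,0.5,0.0,1.1],[8.54,-0.45,0.09,0.17,0.3,0.0,1.0]]
```

Call:
{"name": "apply_moves", "arguments": {
  "deltas": [
    [8.54,-0.43,0,0.14,0,0,0],
    [8.54,-0.42,0,0.13,0,0,0],
    [8.54,-0.43,0,0.14,0,0,0],
    [8.54,-0.6,0.15,0.22,0.6,0,1.7],
    [8.54,-0.47,0.15,0.17,0.6,0,1.6],
    [8.54,-0.46,0.14,0.17,0.5,0,1.5],
    [8.54,-0.47,0.13,0.17,0.5,0,1.5],
    [8.54,-0.46,0.13,0.16,0.5,0,1.3],
    [8.54,-0.46,0.11,0.17,0.5,0,1.3],
    [8.54,0,0,0,0,0,0]
  ]
}}

```text
time_s: 15.2
ee_pos: [0.5671, 0.2944, -0.0026]
ee_rot: [0.173, 0.017, 0.985, -0.003]
wrist_force: [-3.2, 0.5, 1.1]
width: 0.0855
grip_force: 1.4
```

```bash
python3 - <<'E'
from h import *
print(np.round(ctrl.read_state()["joint_positions"],3)); c,a=rel(); print(cur()[1].as_matrix()[2].round(3))
path(c,a,0,-20,9,xe=-15,back=.0516,z=-.003)
E
```

```text
[ 0.382  0.538  1.839 -0.315  0.464 -0.892]
top box [0.6185 0.2916] yaw -1.6 size 74.8 52.1 in bay mm -54.5 -2.9 7.0
TCP [ 0.5671  0.2944 -0.0026] tool yaw -2.0 ahead 0.0514 lat -0.0014 F [-5.2 -0.1  0.9]
[-0.341  0.    -0.94 ]
[[8.54,-0.33,-0.11,0.16,0.0,0.0,-0.1],[8.54,-0.37,0.04,0.14,0.1,0.0,0.4],[8.54,-0.36,0.04,0.13,0.2,0.0,0.4],[8.54,-0.36,0.04,0.13,0.1,0.0,0.5],[8.54,-0.36,0.06,0.13,0.3,0.0,0.6],[8.54,-0.36,0.06,0.13,0.2,0.0,0.7],[8.54,-0.37,0.07,0.13,0.3,0.0,0.7],[8.54,-0.36,0.07,0.13,0.3,0.0,0.8],[8.54,-0.36,0.09,0.14,0.3,0.0,0.9]]
```

Call:
{"name": "apply_moves", "arguments": {
  "deltas": [
    [8.54,-0.34,0,0.14,0,0,0.2],
    [8.54,-0.37,0.04,0.14,0.1,0,0.4],
    [8.54,-0.36,0.04,0.13,0.2,0,0.4],
    [8.54,-0.36,0.04,0.13,0.1,0,0.5],
    [8.54,-0.36,0.06,0.13,0.3,0,0.6],
    [8.54,-0.36,0.06,0.13,0.2,0,0.7],
    [8.54,-0.37,0.07,0.13,0.3,0,0.7],
    [8.54,-0.36,0.07,0.13,0.3,0,0.8],
    [8.54,0,0,0,0,0,0]
  ]
}}

```text
time_s: 16.15
ee_pos: [0.5982, 0.2962, -0.0027]
ee_rot: [0.173, 0.057, 0.983, -0.009]
wrist_force: [-3.1, -0.0, 1.4]
width: 0.0855
grip_force: 1.7
```

```bash
python3 - <<'E'
from h import *
c,a=rel(); box("scene"); print(cur()[1].as_matrix()[2].round(3))
path(c,a,0,1,10,xe=-9,back=.0516,z=-.003)
im=grab("top")[0]; cv2.imwrite("pics/t4.png",cv2.resize(im[130:220,170:270],None,fx=6,fy=6,interpolation=cv2.INTER_CUBIC))
E
```

```text
top box [0.6496 0.2897] yaw -6.0 size 75.7 51.3 in bay mm -23.5 -0.1 2.6
TCP [ 0.5982  0.2962 -0.0027] tool yaw -6.6 ahead 0.0518 lat -0.001 F [-3.4  0.1 -0.2]
scene box [0.6514 0.2922] yaw -6.8 size 78.4 52.0 in bay mm -22.1 2.7 1.8
[-0.342  0.001 -0.94 ]
[[8.54,-0.23,0.01,0.12,0.3,0.0,0.6],[8.54,-0.23,0.08,0.09,0.3,0.0,0.8],[8.54,-0.23,0.05,0.08,0.2,0.0,0.6],[8.54,-0.23,0.02,0.09,0.1,0.0,0.2],[8.54,-0.23,0.0,0.08,0.0,0.0,0.0],[8.54,-0.23,-0.03,0.08,-0.1,0.0,-0.3],[8.54,-0.23,0.0,0.09,0.0,0.0,0.0],[8.54,-0.23,0.0,0.08,0.0,0.0,0.0],[8.54,-0.23,0.0,0.08,0.0,0.0,0.0],[8.54,-0.24,0.0,0.09,0.0,0.0,0.0]]
```

View pics/t4.png

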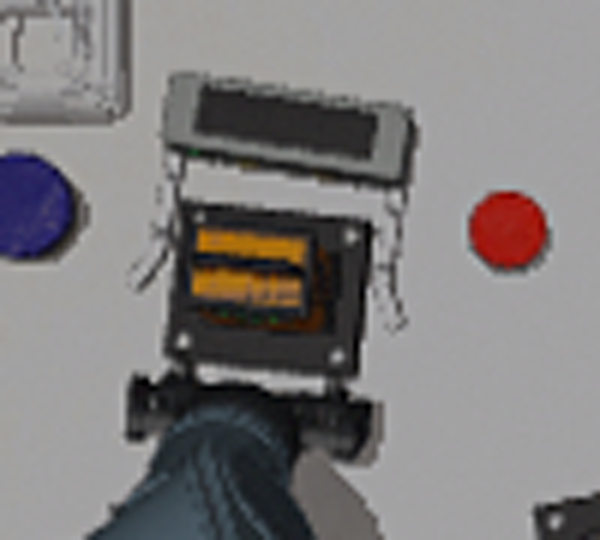

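Top view: the box is between the guide flares and nearly square, with its front edge (row ~210) about 23 mm short of the charger face (row ~165). Both fingers are on the base's rear edge. I'll continue straight in.

Call:
{"name": "apply_moves", "arguments": {
  "deltas": [
    [8.54,-0.23,0,0.09,0.1,0,0.3],
    [8.54,-0.23,0.04,0.08,0.1,0,0.4],
    [8.54,-0.23,0.04,0.08,0.1,0,0.4],
    [8.54,-0.23,0.02,0.09,0.1,0,0.4],
    [8.54,-0.23,0.02,0.08,0.1,0,0.4],
    [8.54,-0.23,0,0.08,0,0,0],
    [8.54,-0.23,0,0.09,0,0,0],
    [8.54,0,0,0,0,0,0]
  ]
}}

```text
time_s: 17.1
ee_pos: [0.6154, 0.2949, -0.0026]
ee_rot: [0.173, 0.073, 0.982, -0.011]
wrist_force: [-3.1, 0.6, -0.6]
width: 0.0858
grip_force: 1.9
```

```bash
python3 - <<'E'
from h import *
c,a=rel(); box("scene"); print(cur()[1].as_matrix()[2].round(3))
E
```

```text
top box [0.6662 0.287 ] yaw -9.0 size 76.3 52.8 in bay mm -6.7 -0.3 -0.4
TCP [ 0.6154  0.295  -0.0026] tool yaw -8.6 ahead 0.0514 lat 0.0001 F [-3.7  0.4 -0.7]
scene box [0.6682 0.289 ] yaw -8.5 size 77.2 52.1 in bay mm -4.9 2.0 0.1
[-0.342  0.004 -0.94 ]
```

Call:
{"name": "apply_moves", "arguments": {
  "deltas": [
    [8.54,-0.19,0,0.07,0,0,0],
    [8.54,-0.19,0,0.07,0,0,0],
    [8.54,-0.1,0,0.03,0,0,0],
    [8.54,0,0,0,0,0,0]
  ]
}}

```text
time_s: 17.6
ee_pos: [0.6206, 0.2943, -0.0026]
ee_rot: [0.173, 0.074, 0.982, -0.011]
wrist_force: [-4.1, 0.7, -0.5]
width: 0.0853
grip_force: 1.9
```

Call:
{"name": "apply_moves", "arguments": {
  "deltas": [
    [8.54,-0.1,0,0.03,0,0,0],
    [8.54,0,0,0,0,0,0]
  ]
}}

```text
time_s: 17.8
ee_pos: [0.6217, 0.2941, -0.0024]
ee_rot: [0.173, 0.074, 0.982, -0.011]
wrist_force: [-3.8, 0.2, -1.2]
width: 0.0856
grip_force: 1.9
```

Call:
{"name": "apply_moves", "arguments": {
  "deltas": [
    [8.54,-0.1,0,0.03,0,0,0],
    [8.54,0,0,0,0,0,0]
  ]
}}

```text
time_s: 18.0
ee_pos: [0.6224, 0.2941, -0.0025]
ee_rot: [0.173, 0.074, 0.982, -0.011]
wrist_force: [-5.4, 0.6, -2.5]
width: 0.0853
grip_force: 2.7
```

Call:
{"name": "apply_moves", "arguments": {
  "deltas": [
    [8.54,-0.1,0,0.03,0,0,0],
    [8.54,0,0,0,0,0,0]
  ]
}}

```text
time_s: 18.2
ee_pos: [0.6225, 0.2941, -0.0026]
ee_rot: [0.172, 0.074, 0.982, -0.011]
wrist_force: [-9.1, 1.6, 0.6]
width: 0.0854
grip_force: 4.5
```

The force is rising and the box no longer advances, so it is home. One more small nudge, then I'll retreat.

Call:
{"name": "apply_moves", "arguments": {
  "deltas": [
    [8.54,-0.1,0,0.03,0,0,0],
    [8.54,0,0,0,0,0,0]
  ]
}}

```text
time_s: 18.4
ee_pos: [0.6226, 0.294, -0.0027]
ee_rot: [0.172, 0.074, 0.982, -0.011]
wrist_force: [-12.7, 2.8, 3.9]
width: 0.0855
grip_force: 6.4
```

Call:
{"name": "apply_moves", "arguments": {
  "deltas": [
    [8.54,0.4,0,-0.15,0,0,0],
    [8.54,1.0,0,-0.36,0,0,0],
    [8.54,1.5,0,-0.5,0,0,0],
    [8.54,1.5,0,-0.5,0,0,0],
    [8.54,1.5,0,-0.6,0,0,0],
    [8.54,0.8,0,-1.5,0,0,0],
    [8.54,0.5,0,-1.5,0,0,0],
    [8.54,0,0,0,0,0,0]
  ]
}}

```text
time_s: 19.2
ee_pos: [0.5414, 0.3075, 0.0244]
ee_rot: [0.176, 0.073, 0.982, -0.009]
wrist_force: [0.2, -0.1, -0.0]
width: 0.0853
grip_force: 0.0
```

```bash
python3 - <<'E'
from h import *
c,a=rel(); box("scene")
im,P=grab("top"); z=P[...,2]
for n,b in(("base",(z>.022)&(z<.036)&(P[...,0]>.6)&(P[...,0]<.74)&(P[...,1]>.21)&(P[...,1]<.36)),("charger",(z>.05)&(z<.075)&(P[...,0]>.7)&(P[...,0]<.79)&(P[...,1]>.18)&(P[...,1]<.37))): print(n,cv2.minAreaRect((P[b][:,:2]*1000).astype(np.float32)))
cv2.imwrite("pics/t5.png",cv2.resize(im[130:220,150:290],None,fx=5,fy=5,interpolation=cv2.INTER_CUBIC))
E
```

```text
top box [0.6735 0.2859] yaw -8.5 size 75.7 51.9 in bay mm 0.7 -0.3 0.1
TCP [0.5419 0.3073 0.0237] tool yaw -8.6 ahead 0.1333 lat -0.0016 F [-0.1  0.4  0.1]
scene box [0.6754 0.2885] yaw -8.7 size 76.9 51.8 in bay mm 2.2 2.5 -0.1
base ((674.1801147460938, 285.06256103515625), (150.2522430419922, 102.41645050048828), 80.64444732666016)
charger ((745.746337890625, 274.6433410644531), (149.89767456054688, 47.33574676513672), 80.0851058959961)
```

View pics/t5.png

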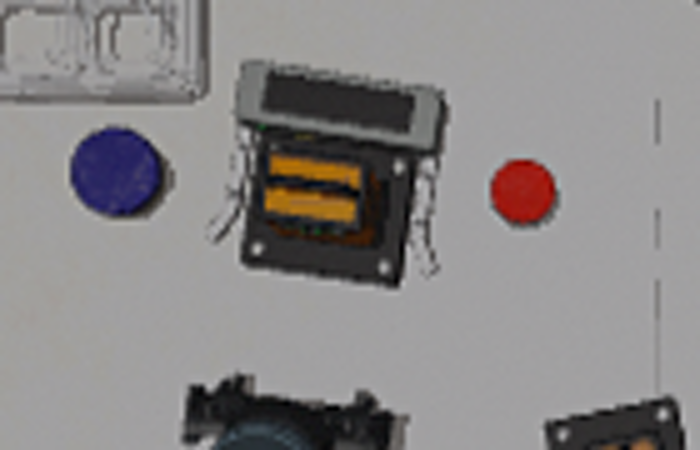

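The picture shows the box seated against the charger at (340,105)–(330,200), square between the guides. The gripper is clear at (290,410), and the tub and pot are unmoved. I'm handing it in.

```bash
python3 -c "
from bench import ctrl
print(ctrl.sign_off())"
```

```text
the job is handed in; nothing more can be done
None
```

The battery box is pushed home in its charging bay: top-camera measurements before hand-in put it within 1 mm of home and of the middle line and 0.1° off square, with the gripper clear. Sign-off returned no verdict.

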